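# Tip the inspected pocket items into the property tub

### The arm

A 6-joint arm with a two-finger parallel gripper is mounted at the origin on the work surface. World frame = base frame: x ahead of the robot, y to its left, z up, the work surface at z = 0. Lengths are in m, angles in degrees, forces in N, time in s.
With the tool pointing down it reaches from about 0.3 to 0.775 m from the base axis. Payload 14.6 kg.
Tool frame: the origin (TCP) lies at the very end of the fingers, on their centre line; the grasp point (between the pads) lies 19 mm behind it; z points along the fingers, y is the direction in which the jaws open and shut (so a half turn about z gives the same grasp; the last joint's range is limited). The gripper opens to 94 mm and grips with 3 to 60 N. Pads are 16 mm wide; open, the fingers measure 119 mm over their backs; the gripper's body (75 mm by 177 mm) begins 78 mm behind the grasp point.
Start: joints at [-69.706, 17.183, 87.147, -0, 75.671, -3.816], TCP at [0.225, -0.502, 0.18] pointing down, gripper open.
Joint ranges: [-173.82, 173.82], [-45.26, 126.66], [13.44, 144.39], [-59.66, 239.66], [0, 175.72], [-146.38, 146.38]. Speed limits (degrees/s): [127.2, 127.2, 147.25, 180, 180, 180].

### API

Orientations are given as a 3x3 rotation matrix whose columns are the frame's x, y, z axes.
In Python, from bench import readout, eyes, manip gives the robot as it stands.
- The arm moves only by the shell command python3 -m crank 'ROWS'. ROWS is JSON, a list of rows, each a list of 7 numbers: the opening, from 0 (shut) to 1 (fully open), then the shift along the tool's x, y, z in mm, then the turn, a rotation vector about the tool's x, y, z in rad. In form: [[claw, x, y, z, ax, ay, az], ...]. A call has 1 to 20 rows; each row shifts and turns the commanded pose from where the row before left it, along the tool's axes as they then stand; what a row does not reach is not made up. A row lasts 1/12 s, in which the tool goes at most 41.7 mm and 7.16 degrees, less where a joint would pass 70% of its speed; a pose out of reach is approached as far as the arm can. A call with a gripper value outside its range is refused whole. The fingers move at their own pace and stop on an object; the grip force is fixed at half the most. Time passes only in rows, so rows that do not move let the fingers close. It gives the time, the measured TCP pose, the force and the opening at its end, in the units of the state.
- readout.read_state(): the state, without advancing time (a new reading comes with each control period).
- eyes.grab_frame(name): name is "scene" or "side" or "wrist"; returns (picture, depth): 480x640x3 uint8, red, green, blue; 480x640 float32, m along the optical axis (not along the pixel's ray), 0 where there is no reading.
- eyes.camera_params(name): a dict with "fx", "fy", "cx", "cy" (pixels), "origin" and "orientation" of the camera in the world; the wrist camera has in their place "T_tool_cam" (4x4, takes a point from camera to tool coordinates, whose origin is the TCP and whose axes are the flange's). Camera axes: x right, y down, z forward; pixel columns grow to the right and rows downward; lengths in m; the calibration is good to about 2 mm. A picture is of the moment at which its call begins: read the wrist's pose just before it. camera_params takes no time and is no camera call.
- manip.close_job(): hands the job in, once; it reports no verdict.
The state is a dict: "time": time; "qpos": joint angles; "dq": joint speeds; "tau": joint torques, N m; "ee_pos": TCP position; "tool_rot": TCP orientation; "contact_force": force on the tool from outside, world axes, zero at the start; "ft_torque": the same for the moment, N m; "gripper_width": finger opening in m.
Only numpy, scipy, OpenCV 4.12 (cv2) and the standard library are available. Lean on these libraries where they do the work, as an engineer would, in place of code of your own. Each camera call takes 0.05 s, during which the arm holds its last target. There are 200 camera calls.

### The job

The three pocket items in the tip-up trough have been inspected and go into the clear tub. Slide the tub along the counter under the trough's open lip until it sits centred and square against both rubber buffers of the stand, then slowly press the trough's front edge down until it bears on its stop, which is set a little differently each time, hold it firmly there with about 13 N until all three items have slid into the tub, and ease the trough back level without letting it spring back. Never push the trough or the tub with more than 20 N, leave the tub against the buffers and leave everything else on the counter alone.

Things in the scene. Friction and masses are not known exactly. Their poses are not given: they have to be found in the camera images.
- stand: Fixed grey stand: base plate 206 x 176 mm, A-frames at x = +-91 mm carrying the trough's hinge axis, which runs along x 150 mm above the origin. Origin on the counter straight under the middle of that axis; y points to the trough's lip, z up. Its front plate (190 wide, 74 high) bears two upright black rubber buffers at x = +-40 mm, 18 to 68 mm high, front faces at y = 95 mm.
- tub_place (a point): Point on the counter where the tub's origin lies when the tub is centred and pressed against both buffers: 165 mm ahead of the stand's origin along the stand's y. Axes as the stand's.
- trough (a joint): Tilt of the sheet-steel trough, rad: 0 level, grows as the lip end goes down. A stop bracket under it, unmeasured and clamped anew each time, ends the travel between 0.48 and 0.61. A spring returns it level, fast if let go. Floor 130 mm wide, 129 mm behind to 160 mm ahead of the hinge. Items slide off at 0.34 to 0.46, in up to 2 s. The pad needs about 3 N at first, 5 to 7 N near the stop.
- thumb_pad (a point): Middle of the top of the grey ribbed thumb pad (28 x 40 mm) on the trough's edge nearest the robot, close to the lip: press here. Moves with the trough: in the stand's frame (-86, 105, 199) mm level, (-86, 116, 136) mm at 0.55 rad, in an arc about the hinge axis; a flat fingertip then bears on the sloping pad with one edge. Axes as the trough's. A like pad is on the far edge, at x = +86 mm.
- lip (a point): Middle of the trough's open lip, top of the floor sheet. In the stand's frame (0, 160, 159) mm level, about (0, 141, 74) mm at 0.55 rad, just inside the mouth of a tub that is in place.
- tub: Clear plastic tub, loose: 210 mm along its x, 140 mm along its y, 80 mm high, walls and floor 3 mm, corners of radius 45 mm, 0.11 to 0.22 kg. Origin at the centre of its underside. The upright long sides at y = +-70 mm are flat for 120 mm; the -y side faces the stand (within 0.3 rad).
- charger: White plug charger, 28 x 40 x 26 mm, with two steel pins 19 mm long at its +y end; origin in the middle of its underside. About 45 g.
- lighter: Flat steel lighter case 37 x 57 x 13 mm; origin in the middle of its underside. About 55 g.
- penknife: Closed penknife 88 x 18 x 14 mm, long along its x; origin in the middle of its underside. About 85 g.
- lid: Purple lid of a tub, 216 x 146 x 9 mm, lying on the counter; not needed.
- forceps: Steel forceps, 145 mm long, 10 mm high, lying on the far side of the stand; not needed.
- tape: Roll of brown tape, 90 mm across, 24 mm high, lying on the robot's side of the stand; not needed.
- torch: Black hand torch, 125 mm long, 29 mm thick, lying behind the closed end of the trough; not needed.
- jar: Small capped sample jar, 60 mm across, 75 mm high; not needed.
- marker: Marker pen, 130 mm long, lying; not needed.
Things that resemble listed ones, but are neither listed nor needed, are in the scene too. Leave any green or purple look-alike of the penknife alone.

How it is judged (in metres and radians):
On the way, in this order (a step that is already met when the one before it is completed fails the run):
1. the tub sits under the lip, square against both buffers of the stand, with the trough still level (y of tub in the frame of stand below 0.169 m and x of tub in the frame of stand between -0.03 and 0.03 m and angle between the y axis of tub and the y axis of stand, either way round below 0.06 rad and angle between tub's own z axis and vertical below 0.05 rad and value of joint trough below 0.08 rad), for 0.2 s.
2. the trough is held firmly on its stop (pressed with over 9 N) with all three items in the tub (value of joint trough above 0.46 rad and contact force between the fingers and trough above 9 N and x of charger in the frame of tub between -0.105 and 0.105 m and y of charger in the frame of tub between -0.07 and 0.07 m and z of charger in the frame of tub between -0.005 and 0.078 m and x of lighter in the frame of tub between -0.105 and 0.105 m and y of lighter in the frame of tub between -0.07 and 0.07 m and z of lighter in the frame of tub between -0.005 and 0.078 m and x of penknife in the frame of tub between -0.105 and 0.105 m and y of penknife in the frame of tub between -0.07 and 0.07 m and z of penknife in the frame of tub between -0.005 and 0.078 m), for 0.3 s.
At the end, for the whole second after the job is handed in: Trough back level (under 0.03 rad); tub upright on the counter, within 8 mm of the buffers, 30 mm of centre and 0.06 rad of square; all three items at rest inside the tub; all else where it was (value of joint trough below 0.03 rad and y of tub in the frame of stand below 0.173 m and x of tub in the frame of stand between -0.03 and 0.03 m and angle between the y axis of tub and the y axis of stand, either way round below 0.06 rad and angle between tub's own z axis and vertical below 0.05 rad and x of charger in the frame of tub between -0.105 and 0.105 m and y of charger in the frame of tub between -0.07 and 0.07 m and z of charger in the frame of tub between -0.005 and 0.078 m and x of lighter in the frame of tub between -0.105 and 0.105 m and y of lighter in the frame of tub between -0.07 and 0.07 m and z of lighter in the frame of tub between -0.005 and 0.078 m and x of penknife in the frame of tub between -0.105 and 0.105 m and y of penknife in the frame of tub between -0.07 and 0.07 m and z of penknife in the frame of tub between -0.005 and 0.078 m and linear speed of each of charger, lighter, penknife, tub below 0.02 m/s); the robot touches nothing.
It fails at once if the trough is pressed with more than 20 N (contact force between any of the arm, the fingers and trough above 20 N).
It fails at once if the tub is pushed with more than 20 N, by the robot or against the stand (contact force between tub and stand above 20 N or contact force between any of the arm, the fingers and tub above 20 N).
It fails at once if the trough springs back (faster than 1.5 rad/s) (velocity of joint trough below -1.5 rad/s).
It fails at once if something else on the counter is moved by more than 20 mm (distance of any of lid, forceps, tape, torch, jar, marker from where it was at the start of the episode above 0.02 m).
It also fails if it takes over 70 s, if anything falls off the work surface, if the arm or the gripper's body presses on something with over 40 N, if the wrist force passes 120 N, or if a joint passes its speed limit or range.

## Working session

There is one attempt and no reset: what is moved stays moved. The work goes in short steps, Python scripts to look and compute and a shell command to move; the robot and the scene stay as the last step left them, time stands still between calls to the robot, and variables do not carry over. Pictures are saved under pics/ and viewed, about 8 in all and at most 12, crops included, and the job is handed in when it is done.

```bash
mkdir -p pics; ls
cat > h.py <<'E'
import numpy as np, cv2
from bench import readout, eyes, manip
def grab(n,save=None):
    p,d=eyes.grab_frame(n)
    np.savez('/tmp/%s.npz'%n,p=p,d=d)
    if save: cv2.imwrite('pics/'+save,p[:,:,::-1])
    return p,d
def pts(n,d):
    c=eyes.camera_params(n); v,u=np.mgrid[:480,:640]
    P=np.stack([(u-c['cx'])/c['fx']*d,(v-c['cy'])/c['fy']*d,d],-1)
    W=P@np.array(c['orientation']).T+np.array(c['origin']); W[d<=0]=np.nan
    return W
E
python3 - <<'E'
from h import *
for n in('scene','side'):
    grab(n,n+'1.png'); c=eyes.camera_params(n); print(n,c)
print(readout.read_state())
E
```

```text
pics
scene {'fx': 592.2813025973711, 'fy': 592.2813025973711, 'cx': 315.41981198653, 'cy': 232.36271232578073, 'origin': array([ 1.46907412, -0.46613093,  1.27660607]), 'orientation': array([[ 4.30485658e-01,  6.74684847e-01, -5.99568558e-01],
       [ 9.02597174e-01, -3.21296881e-01,  2.86507688e-01],
       [ 6.62887992e-04, -6.64506337e-01, -7.47282335e-01]])}
side {'fx': 537.6473411592226, 'fy': 537.6473411592226, 'cx': 321.00463748203805, 'cy': 234.7050465272935, 'origin': array([ 0.12024012, -0.71409031,  1.11763293]), 'orientation': array([[ 0.84152726, -0.40869959,  0.3532655 ],
       [-0.53999772, -0.65493225,  0.52864563],
       [ 0.01530771, -0.63563228, -0.77184019]])}
{'time': 0.1, 'qpos': array([-6.97071677e+01,  1.72132094e+01,  8.71736797e+01, -8.09412155e-04,
        7.56689539e+01, -3.81571858e+00]), 'dq': array([ 0.0423284 , -0.0730694 , -0.09895   , -0.05418063,  0.00356306,
       -0.01971541]), 'tau': array([ 7.48861180e-05, -5.32646370e+01, -3.53283048e+01,  7.09125493e-02,
        2.34738673e-02, -6.74918101e-05]), 'ee_pos': array([ 0.2245712 , -0.50180924,  0.17975838]), 'tool_rot': array([[ 9.12771805e-01,  4.08469715e-01, -3.50862655e-04],
       [ 4.08469863e-01, -9.12771354e-01,  9.09404455e-04],
       [ 5.12067983e-05, -9.73395566e-04, -9.99999525e-01]]), 'contact_force': array([-1.64838583, -0.28840701, -0.65402493]), 'ft_torque': array([-0.03220839, -0.04372009, -0.00044369]), 'gripper_width': 0.09412226206764847}
```

View pics/scene1.png

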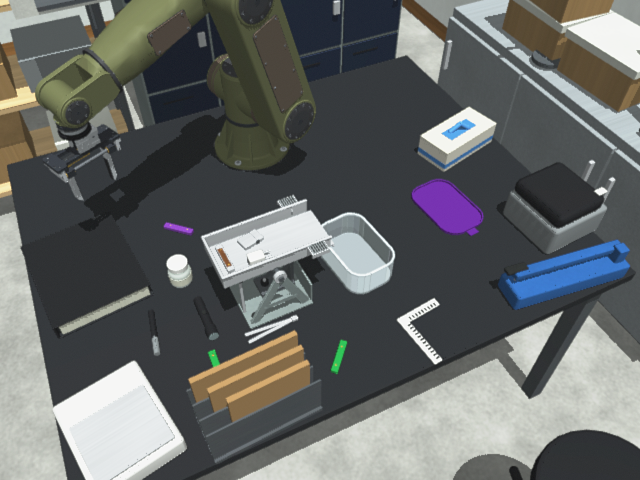

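View pics/side1.png

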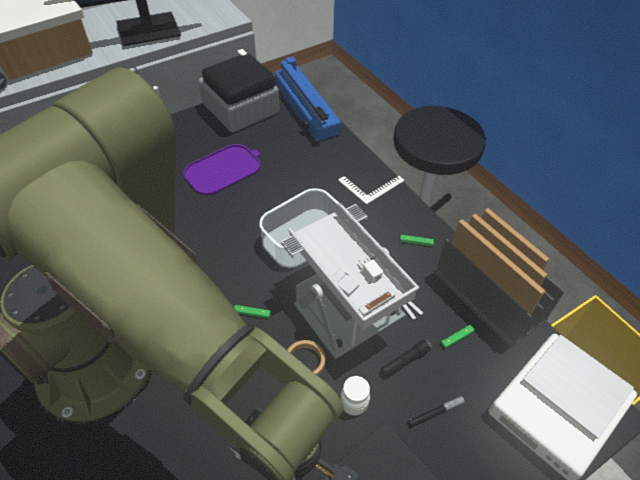

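Scene view: the trough is at (265,240), with its near pad at (288,202) and far pad at (319,247). The tub is at (357,253) beyond the lip. The purple lid is at (448,207), the jar at (178,270), and the purple (178,228) and green (340,355), (214,358) knife look-alikes are to be left alone. Next I measure the pads, trough walls and tub rim from depth.

Run:
```python
from h import *
for n,(u0,u1,v0,v1) in {'scene':(195,405,185,325),'side':(250,425,180,360)}.items():
    f=np.load('/tmp/%s.npz'%n); d=f['d'];p=f['p']; W=pts(n,d)
    print(n)
    M=np.zeros(d.shape,bool); M[v0:v1,u0:u1]=1
    z=W[...,2]
    for lo,hi in((.19,.215),(.150,.168),(.074,.088)):
        m=(M&(z>lo)&(z<hi)).astype(np.uint8)
        k,l,s,c=cv2.connectedComponentsWithStats(m)
        for i in range(1,k):
            if s[i,4]<40: continue
            Q=W[l==i]; r=cv2.minAreaRect((Q[:,:2]*1000).astype(np.float32))
            print(lo,s[i].tolist(),'mean',Q.mean(0).round(4),'rect c',np.round(r[0],1),'size',np.round(r[1],1),'ang',round(r[2],2))
a=cv2.imread('pics/scene1.png')[180:330,190:410]; b=cv2.imread('pics/side1.png')[180:360,225:435]
a=cv2.resize(a,None,fx=2.6,fy=2.6,interpolation=3)[:,:]
b=cv2.resize(b,(int(210*2.6*150/180)//2*2,a.shape[0])) 
a=cv2.resize(a,(400,273)); b=cv2.resize(b,(400,343))
o=np.zeros((620,800,3),np.uint8)[:600]
a=cv2.resize(cv2.imread('pics/scene1.png')[180:330,190:410],(800,545),interpolation=3)
cv2.imwrite('pics/crop1.png',a)
```

```text
scene
0.19 [201, 195, 131, 85, 1340] mean [ 0.5658 -0.1575  0.198 ] rect c [ 564.3 -166.5] size [210.5 285.5] ang 0.99
0.15 [209, 210, 119, 66, 2953] mean [ 0.5457 -0.1446  0.1593] rect c [ 549.  -154.2] size [110.  283.5] ang 1.71
0.15 [209, 252, 103, 37, 432] mean [ 0.6342 -0.1969  0.1606] rect c [ 624.3 -209.1] size [248.6  94.2] ang 67.61
0.074 [322, 213, 73, 65, 470] mean [0.6015 0.082  0.0794] rect c [589.8  73.6] size [217.6 147.7] ang 7.44
0.074 [261, 296, 13, 10, 48] mean [ 0.6591 -0.2131  0.0803] rect c [ 660.  -210.5] size [32.9 11. ] ang 83.43
side
0.19 [282, 203, 137, 118, 1612] mean [ 0.5628 -0.1671  0.1983] rect c [ 562.1 -169.5] size [205.6 285.6] ang 0.78
0.15 [295, 213, 114, 104, 4232] mean [ 0.5747 -0.1451  0.159 ] rect c [ 571.3 -150.8] size [118.4 274.1] ang 1.05
0.15 [300, 251, 116, 79, 493] mean [ 0.5091 -0.2244  0.1606] rect c [ 513. -220.] size [118.5 272.8] ang 31.17
0.074 [260, 188, 79, 62, 359] mean [0.5729 0.1076 0.0792] rect c [579.2  92.9] size [220.8 118.7] ang 16.22
```

View pics/crop1.png

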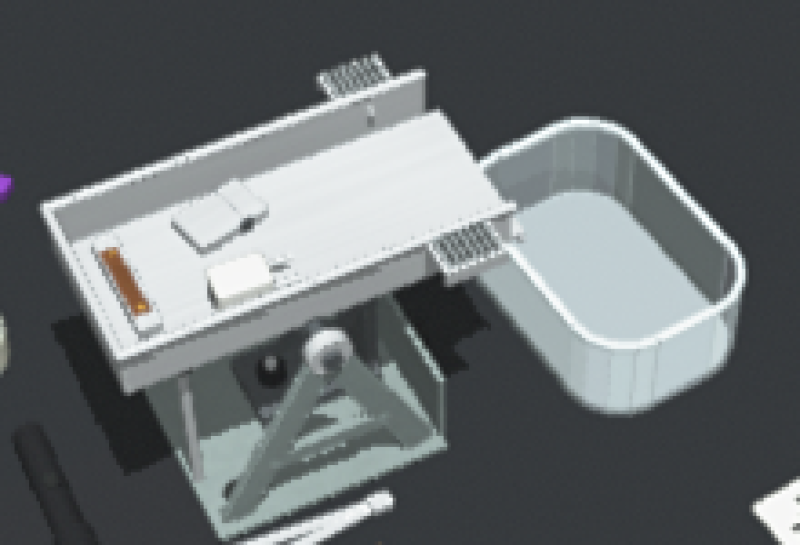

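The crop confirms penknife (brown inlay, crop (125,280)), lighter (220,215) and charger (240,278) in the trough, the near pad at (355,77) and the tub at (610,260), slightly off square. Next I refine the frames.

Run:
```python
from h import *
from scipy.optimize import least_squares
Ws={n:pts(n,np.load('/tmp/%s.npz'%n)['d']) for n in('scene','side')}
allrim=[]
for n,(u0,u1,v0,v1) in {'scene':(195,405,185,325),'side':(250,425,180,360)}.items():
    W=Ws[n]; M=np.zeros((480,640),bool); M[v0:v1,u0:u1]=1; z=W[...,2]
    Q=W[M&(z>.19)&(z<.206)]
    near=Q[(Q[:,0]<.492)&(Q[:,1]>-.15)]; far=Q[(Q[:,0]>.638)&(Q[:,1]>-.15)]
    for nm,a in(('near',near),('far',far)):
        print(n,nm,len(a),a.mean(0).round(4),a.min(0).round(4),a.max(0).round(4))
    # walls: line fit on near wall x~0.5
    for c in(.497,.63):
        b=Q[(abs(Q[:,0]-c)<.012)&(Q[:,1]<-.12)]
        if len(b)>20:
            k=np.polyfit(b[:,1],b[:,0],1); print(' wall',c,len(b),k.round(4),b[:,1].min().round(4))
    r=W[M&(z>.0765)&(z<.083)&(W[...,1]>-.02)&(W[...,0]<.72)]; allrim.append(r[:,:2])
    print(' rim',len(r),r.min(0).round(4),r.max(0).round(4))
    F=W[M&(z>.155)&(z<.164)&(W[...,0]>.52)&(W[...,0]<.6)]; print(' floor ymax',np.percentile(F[:,1],99.5).round(4),F[:,1].max().round(4))
R=np.vstack(allrim)
def f(p,R=R):
    c,s=np.cos(p[2]),np.sin(p[2]); q=(R-p[:2])@np.array([[c,-s],[s,c]])
    a=np.abs(q)-np.array([.105-.045-.0015+.0015,.07-.045]); 
    return np.hypot(*np.maximum(a,0).T)+np.minimum(a.max(1),0)-.0435
for sub in(R,*allrim):
    s=least_squares(lambda p:f(p,sub),[.59,.08,.12],loss='soft_l1',f_scale=.002); print('tub',s.x.round(4),np.degrees(s.x[2]).round(2),np.abs(s.fun).mean().round(4))
```

```text
scene near 156 [ 0.4773 -0.0728  0.1986] [ 0.4577 -0.1476  0.1915] [ 0.492  -0.0251  0.2052]
scene far 200 [ 0.6535 -0.0685  0.1977] [ 0.638  -0.1282  0.1901] [ 0.6681 -0.0438  0.2049]
 wall 0.497 330 [-0.0236  0.4941] -0.3098
 wall 0.63 274 [-0.0044  0.6341] -0.3075
 rim 331 [ 0.4799 -0.0008  0.0765] [0.6986 0.1522 0.083 ]
 floor ymax -0.0155 -0.0134
side near 338 [ 0.4769 -0.0791  0.1984] [ 0.4579 -0.1493  0.1903] [ 0.492  -0.0298  0.2038]
side far 155 [ 0.6499 -0.072   0.1984] [ 0.638  -0.0939  0.1909] [ 0.6638 -0.0454  0.2033]
 wall 0.497 328 [-0.0323  0.4877] -0.3126
 wall 0.63 394 [-0.01    0.6285] -0.3097
 rim 286 [0.4785 0.0087 0.0765] [0.694  0.1502 0.083 ]
 floor ymax -0.0168 -0.015
tub [0.588  0.0719 0.1172] 6.71 0.0022
tub [0.5896 0.0732 0.1172] 6.72 0.0019
tub [0.5867 0.0702 0.1087] 6.23 0.002
```

```bash
python3 -m crank '[[0.16,0,0,-35,0,0,0.1],[0.16,0,0,-35,0,0,0.1],[0.16,0,0,-35,0,0,0.1],[0.16,0,0,-35,0,0,0.1],[0.16,21.5,-23.9,0,0,0,0],[0.16,21.5,-23.9,0,0,0,0],[0.16,21.5,-23.9,0,0,0,0],[0.16,21.5,-23.9,0,0,0,0],[0.16,21.5,-23.9,0,0,0,0],[0.16,21.5,-23.9,0,0,0,0],[0.16,21.5,-23.9,0,0,0,0],[0.16,21.5,-23.9,0,0,0,0],[0.16,21.5,-23.9,0,0,0,0],[0.16,21.5,-23.9,0,0,0,0],[0.16,21.5,-23.9,0,0,0,0],[0.16,21.5,-23.9,0,0,0,0]]'
python3 -m crank '[[0.16,21.5,-23.9,0,0,0,0],[0.16,21.5,-23.9,0,0,0,0],[0.16,21.5,-23.9,0,0,0,0],[0.16,21.5,-23.9,0,0,0,0],[0.16,21.5,-23.9,0,0,0,0],[0.16,21.5,-23.9,0,0,0,0],[0.16,21.5,-23.9,0,0,0,0],[0.16,21.5,-23.9,0,0,0,0],[0.16,21.5,-23.9,0,0,0,0],[0.16,21.5,-23.9,0,0,0,0],[0.16,21.5,-23.9,0,0,0,0],[0.16,21.5,-23.9,0,0,0,0],[0.16,0,0,0,0,0,0],[0.16,0,0,0,0,0,0]]'
```

```text
time: 1.43
ee_pos: [0.4774, -0.2085, 0.3201]
tool_rot: [[1.0, 0.021, -0.0], [0.021, -1.0, 0.0], [-0.0, -0.0, -1.0]]
contact_force: [-0.0, -0.3, -0.4]
gripper_width: 0.0149
time: 2.6
ee_pos: [0.7292, 0.0835, 0.3172]
tool_rot: [[1.0, 0.023, -0.004], [0.023, -1.0, -0.0], [-0.004, 0.0, -1.0]]
contact_force: [0.4, 0.1, 0.4]
gripper_width: 0.0153
```

```bash
python3 -m crank '[[0.16,0,0,34,0,0,0],[0.16,0,0,34,0,0,0],[0.16,0,0,34,0,0,0],[0.16,0,0,34,0,0,0],[0.16,0,0,34,0,0,0],[0.16,0,0,34,0,0,0],[0.16,0,0,34,0,0,0],[0.16,0,0,34,0,0,0],[0.16,0,0,0,0,0,0],[0.16,0,0,0,0,0,0]]'
python3 - <<'E'
from h import *
grab('scene','scene2.png'); p,d=grab('side','side2.png')
a=cv2.imread('pics/scene2.png')[150:330,230:470]; b=cv2.imread('pics/side2.png')[150:350,220:440]
cv2.imwrite('pics/c2.png',np.hstack([cv2.resize(a,(400,300)),cv2.resize(b,(400,300))]))
E
```

```text
time: 3.43
ee_pos: [0.7277, 0.0813, 0.0482]
tool_rot: [[1.0, 0.02, -0.002], [0.02, -1.0, -0.0], [-0.002, 0.0, -1.0]]
contact_force: [0.7, 0.4, 0.2]
gripper_width: 0.0151
```

View pics/c2.png

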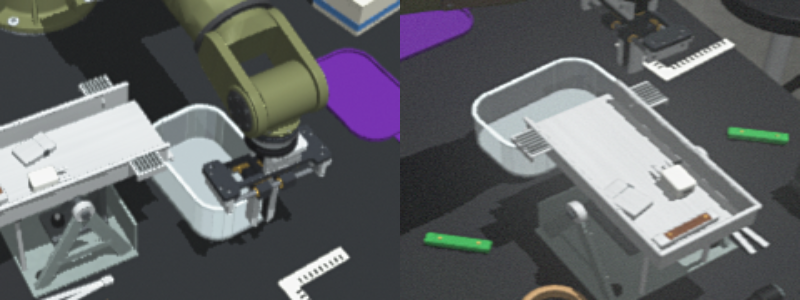

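The left half shows the fingers (265,200) outside the tub's far end, with the gripper body clear of the lip. I push slowly.

```bash
python3 -m crank '[[0.16,-4,0,0,0,0,0],[0.16,-4,0,0,0,0,0],[0.16,-4,0,0,0,0,0],[0.16,-4,0,0,0,0,0],[0.16,-3,0,0,0,0,0],[0.16,-3,0,0,0,0,0],[0.16,-3,0,0,0,0,0],[0.16,-3,0,0,0,0,0],[0.16,-3,0,0,0,0,0],[0.16,-3,0,0,0,0,0]]'
python3 -m crank '[[0.16,-2,0,0,0,0,0],[0.16,-2,0,0,0,0,0],[0.16,-2,0,0,0,0,0],[0.16,-2,0,0,0,0,0],[0.16,-2,0,0,0,0,0],[0.16,-2,0,0,0,0,0],[0.16,-2,0,0,0,0,0],[0.16,-2,0,0,0,0,0],[0.16,-2,0,0,0,0,0],[0.16,-2,0,0,0,0,0]]'
cat > tub.py <<'E'
from h import *
from scipy.optimize import least_squares
R=[]
for n in('scene','side'):
    p,d=grab(n); W=pts(n,d); z=W[...,2]
    m=(z>.0765)&(z<.083)&(W[...,1]>-.10)&(W[...,1]<.18)&(W[...,0]>.42)&(W[...,0]<.72)
    Q=W[m][:,:2]; R.append(Q)
def f(p,R):
    c,s=np.cos(p[2]),np.sin(p[2]); q=(R-p[:2])@np.array([[c,-s],[s,c]])
    a=np.abs(q)-np.array([.06,.025])
    return np.hypot(*np.maximum(a,0).T)+np.minimum(a.max(1),0)-.0435
for S in(np.vstack(R),*R):
    x0=np.r_[(S.min(0)+S.max(0))/2,.05]
    s=least_squares(f,x0,loss='soft_l1',f_scale=.002,args=(S,)); print('tub',len(S),s.x.round(4),np.abs(s.fun).mean().round(4))
E
python3 tub.py
```

```text
time: 4.37
ee_pos: [0.6945, 0.0815, 0.0483]
tool_rot: [[1.0, 0.021, 0.0], [0.021, -1.0, -0.0], [0.0, 0.0, -1.0]]
contact_force: [1.0, -1.1, 0.1]
gripper_width: 0.015
time: 5.2
ee_pos: [0.6745, 0.0811, 0.0483]
tool_rot: [[1.0, 0.021, 0.0], [0.021, -1.0, 0.0], [0.0, -0.0, -1.0]]
contact_force: [0.8, -0.4, 0.6]
gripper_width: 0.0151
tub 554 [0.5602 0.0721 0.0939] 0.0045
tub 216 [0.5625 0.0742 0.083 ] 0.0067
tub 338 [0.5591 0.0715 0.0932] 0.0026
```

```bash
python3 -m crank '[[0.16,5,0,0,0,0,0],[0.16,10,0,0,0,0,0],[0.16,10,0,-20,0,0,0],[0.16,0,0,-30,0,0,0],[0.16,0,0,-30,0,0,0],[0.16,0,0,-30,0,0,0],[1,0,0,0,0,0,-0.121],[1,0,0,0,0,0,-0.121],[1,0,0,0,0,0,-0.121],[1,0,0,0,0,0,-0.121],[1,0,0,0,0,0,-0.121],[1,0,0,0,0,0,-0.121],[1,0,0,0,0,0,-0.121],[1,0,0,0,0,0,-0.121],[1,0,0,0,0,0,-0.121],[1,0,0,0,0,0,-0.121],[1,0,0,0,0,0,-0.121],[1,0,0,0,0,0,-0.121],[1,0,0,0,0,0,-0.121]]'
python3 -m crank '[[1,16,-19.7,0,0,0,0],[1,16,-19.7,0,0,0,0],[1,16,-19.7,0,0,0,0],[1,16,-19.7,0,0,0,0],[1,16,-19.7,0,0,0,0],[1,16,-19.7,0,0,0,0],[1,16,-19.7,0,0,0,0],[1,0,0,0,0,0,0],[1,0,0,0,0,0,0]]'
```

```text
time: 6.88
ee_pos: [0.6998, 0.0816, 0.158]
tool_rot: [[-0.029, 1.0, -0.001], [1.0, 0.029, -0.0], [-0.0, -0.001, -1.0]]
contact_force: [0.4, -0.6, -0.2]
gripper_width: 0.0936
time: 7.63
ee_pos: [0.559, 0.1911, 0.1587]
tool_rot: [[-0.024, 1.0, 0.0], [1.0, 0.024, 0.0], [0.0, 0.0, -1.0]]
contact_force: [0.2, 0.3, 0.5]
gripper_width: 0.0942
```

```bash
python3 -m crank '[[1,0,0,22,0,0,0],[1,0,0,22,0,0,0],[1,0,0,22,0,0,0],[1,0,0,22,0,0,0],[1,0,0,22,0,0,0],[1,0,0,0,0,0,0],[1,-8,0,0,0,0,0],[1,-8,0,0,0,0,0],[1,-6,0,0,0,0,0],[1,-4,0,0,0,0,0],[1,-3,0,0,0,0,0],[1,-3,0,0,0,0,0],[1,-3,0,0,0,0,0],[1,-3,0,0,0,0,0],[1,-3,0,0,0,0,0],[1,-3,0,0,0,0,0],[1,-3,0,0,0,0,0],[1,-3,0,0,0,0,0],[1,-3,0,0,0,0,0],[1,-3,0,0,0,0,0]]'
python3 -m crank '[[1,-3,0,0,0,0,0],[1,-3,0,0,0,0,0],[1,-3,0,0,0,0,0],[1,-3,0,0,0,0,0],[1,-3,0,0,0,0,0],[1,-3,0,0,0,0,0],[1,-3,0,0,0,0,0],[1,-3,0,0,0,0,0],[1,-3,0,0,0,0,0],[1,-3,0,0,0,0,0],[1,-3,0,0,0,0,0],[1,-3,0,0,0,0,0]]'; python3 tub.py
```

```text
time: 9.3
ee_pos: [0.5604, 0.1341, 0.0482]
tool_rot: [[-0.023, 1.0, -0.0], [1.0, 0.023, 0.0], [0.0, -0.0, -1.0]]
contact_force: [-0.3, 2.8, 1.9]
gripper_width: 0.0938
time: 10.3
ee_pos: [0.5613, 0.0981, 0.0482]
tool_rot: [[-0.023, 1.0, -0.0], [1.0, 0.023, -0.0], [-0.0, -0.0, -1.0]]
contact_force: [-0.6, 2.3, 0.6]
gripper_width: 0.0941
tub 636 [0.5554 0.0168 0.0315] 0.0034
tub 284 [0.557  0.0185 0.0115] 0.0036
tub 352 [0.5543 0.0159 0.0296] 0.0028
```

```bash
python3 -m crank '[[1,-2,0,0,0,0,0],[1,-2,0,0,0,0,0],[1,-2,0,0,0,0,0],[1,-2,0,0,0,0,0],[1,-2,0,0,0,0,0],[1,-2,0,0,0,0,0],[1,-2,0,0,0,0,0],[1,-2,0,0,0,0,0],[1,-2,0,0,0,0,0],[1,-2,0,0,0,0,0]]'
python3 -m crank '[[1,-1,0,0,0,0,0],[1,-1,0,0,0,0,0],[1,-1,0,0,0,0,0],[1,-1,0,0,0,0,0]]'
python3 -m crank '[[1,-1,0,0,0,0,0],[1,-0.5,0,0,0,0,0],[1,-0.5,0,0,0,0,0]]'
```

```text
time: 11.23
ee_pos: [0.5617, 0.0782, 0.0482]
tool_rot: [[-0.023, 1.0, -0.0], [1.0, 0.023, -0.0], [-0.0, -0.0, -1.0]]
contact_force: [-0.3, 0.2, -0.2]
gripper_width: 0.0943
time: 11.57
ee_pos: [0.5619, 0.0744, 0.0482]
tool_rot: [[-0.023, 1.0, -0.0], [1.0, 0.023, 0.0], [0.0, -0.0, -1.0]]
contact_force: [-0.1, 0.5, -0.1]
gripper_width: 0.0941
time: 11.82
ee_pos: [0.5619, 0.0724, 0.0482]
tool_rot: [[-0.023, 1.0, -0.0], [1.0, 0.023, -0.0], [-0.0, -0.0, -1.0]]
contact_force: [0.1, 1.6, -0.6]
gripper_width: 0.0942
```

```bash
for i in 1; do python3 -m crank '[[1,-0.5,0,0,0,0,0],[1,-0.5,0,0,0,0,0],[1,-0.5,0,0,0,0,0],[1,-0.5,0,0,0,0,0]]' | sed -n '2p;4p'; python3 -m crank '[[1,-0.5,0,0,0,0,0],[1,-0.5,0,0,0,0,0]]'| sed -n '2p;4p' ; done; python3 tub.py
```

```text
ee_pos: [0.562, 0.0704, 0.0483]
contact_force: [-0.6, 0.2, -1.0]
ee_pos: [0.5617, 0.0699, 0.0482]
contact_force: [-1.9, 7.5, 1.6]
tub 579 [ 0.5561 -0.0107  0.0318] 0.0026
tub 275 [ 0.5579 -0.0092  0.0129] 0.0024
tub 304 [ 0.5548 -0.0117  0.0273] 0.0023
```

```bash
python3 -m crank '[[1,0,0,0,0,0,0],[1,0,0,0,0,0,0],[1,0,0,0,0,0,0]]' | sed -n '2p;4p'; python3 -m crank '[[1,1,0,0,0,0,0],[1,2,0,0,0,0,0],[1,5,0,0,0,0,0],[1,10,0,0,0,0,0],[1,15,0,0,0,0,0],[1,0,0,-30,0,0,0],[1,0,0,-36,0,0,0],[0.5,0,0,-36,0,0,0],[0,0,0,-36,0,0,0],[0,0,0,-36,0,0,0],[0,0,0,-36,0,0,0],[0,0,0,0,0,0,0]]'; python3 tub.py
```

```text
ee_pos: [0.5617, 0.07, 0.0482]
contact_force: [-1.8, 4.1, 0.3]
time: 13.67
ee_pos: [0.5629, 0.1034, 0.2658]
tool_rot: [[-0.023, 1.0, 0.011], [1.0, 0.023, 0.001], [0.001, 0.011, -1.0]]
contact_force: [0.1, -0.2, -0.2]
gripper_width: 0.0641
tub 534 [ 0.556  -0.0109  0.0253] 0.0021
tub 248 [ 0.5575 -0.0094  0.0137] 0.0021
tub 286 [ 0.5549 -0.0119  0.0164] 0.0017
```

```bash
python3 -m crank '[[0,-17.3,-9.1,0,0,0,0],[0,-17.3,-9.1,0,0,0,0],[0,-17.3,-9.1,0,0,0,0],[0,-17.3,-9.1,0,0,0,0],[0,-17.3,-9.1,0,0,0,0],[0,-17.3,-9.1,0,0,0,0],[0,-17.3,-9.1,0,0,0,0],[0,-17.3,-9.1,0,0,0,0],[0,-17.3,-9.1,0,0,0,0],[0,-17.3,-9.1,0,0,0,0],[0,0,0,20,0,0,0],[0,0,0,15,0,0,0],[0,0,0,0,0,0,0],[0,0,0,0,0,0,0]]'
python3 - <<'E'
from h import *
grab('scene','scene3.png'); grab('side','side3.png'); 
c=lambda f,x,y:cv2.resize(cv2.imread(f)[y:y+120,x:x+160],(400,300),interpolation=3)
a=np.hstack([c('pics/scene3.png',215,150),c('pics/side3.png',230,180)])
b=cv2.resize(cv2.imread('pics/scene3.png')[130:330,190:410],(330,300)); cv2.imwrite('pics/c3.png',a)
E
```

```text
time: 14.93
ee_pos: [0.4737, -0.0723, 0.2222]
tool_rot: [[-0.023, 1.0, -0.003], [1.0, 0.023, 0.001], [0.001, -0.003, -1.0]]
contact_force: [1.0, 0.5, -0.7]
gripper_width: 0.0004
```

View pics/c3.png

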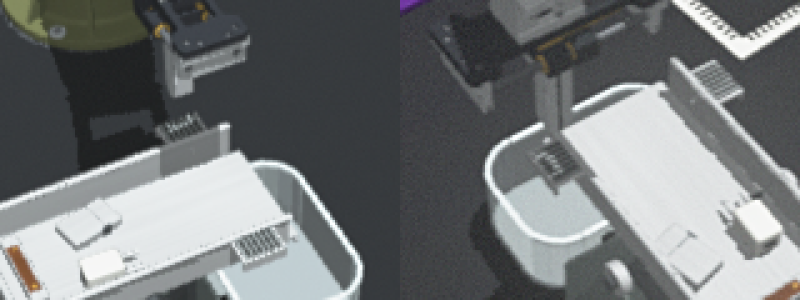

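Fingers are straight above the near pad (left crop (180,128)), and the tub sits under the lip. I approach the pad.

```bash
python3 -m crank '[[0,0,2,8,0,0,0],[0,0,0,8,0,0,0],[0,0,0,2,0,0,0],[0,0,0,1,0,0,0],[0,0,0,1,0,0,0],[0,0,0,1,0,0,0],[0,0,0,0,0,0,0]]'; python3 -m crank '[[0,0,0,1,0,0,0],[0,0,0,1,0,0,0],[0,0,0,0,0,0,0]]'|sed -n '2p;4p';python3 -m crank '[[0,0,0,1,0,0,0],[0,0.5,0,1,0,0,0],[0,0.5,0,1,0,0,0],[0,0,0,0,0,0,0]]'|sed -n '2p;4p'
```

```text
time: 15.62
ee_pos: [0.4762, -0.0726, 0.2022]
tool_rot: [[-0.023, 1.0, 0.0], [1.0, 0.023, -0.0], [-0.0, 0.0, -1.0]]
contact_force: [-0.0, 0.0, 0.4]
gripper_width: 0.0006
ee_pos: [0.4762, -0.0726, 0.2001]
contact_force: [0.3, 0.1, 0.0]
ee_pos: [0.4761, -0.0715, 0.197]
contact_force: [0.0, 0.0, 0.6]
```

```bash
python3 -m crank '[[0,0.5,0,1,0,0,0],[0,0.5,0,1,0,0,0],[0,0.5,0,1,0,0,0],[0,0.5,0,1,0,0,0],[0,0,0,0,0,0,0]]'|sed -n '2p;4p'; python3 -m crank '[[0,0.4,0,1,0,0,0],[0,0.4,0,1,0,0,0],[0,0.4,0,1,0,0,0],[0,0.4,0,1,0,0,0],[0,0.3,0,1,0,0,0],[0,0.3,0,1,0,0,0],[0,0.3,0,1,0,0,0],[0,0.3,0,1,0,0,0]]'|sed -n '2p;4p'
```

```text
ee_pos: [0.4761, -0.0695, 0.193]
contact_force: [-0.8, 0.4, -0.0]
ee_pos: [0.4761, -0.0668, 0.1852]
contact_force: [0.4, 0.2, -0.2]
```

No reaction force at z = 0.185, where about 3 N is expected, so I look before going on.

Run:
```python
from h import *
grab('scene','scene4.png'); grab('side','side4.png'); print(readout.read_state()['contact_force'])
c=lambda f,x,y:cv2.resize(cv2.imread(f)[y:y+80,x:x+107],(400,300),interpolation=3)
cv2.imwrite('pics/c4.png',np.hstack([c('pics/scene4.png',235,160),c('pics/side4.png',240,195)]))
for n in('scene','side'):
    W=pts(n,np.load('/tmp/%s.npz'%n)['d']); M=(W[...,0]>.44)&(W[...,0]<.50)&(W[...,1]>-.13)&(W[...,1]<-.01)
    for y in range(-125,-10,10):
        q=W[M&(abs(W[...,1]*1000-y)<5)]; q=q[q[:,2]>.12]
        print(n,y,len(q),[(x,round(float(np.median(q[abs(q[:,0]*1000-x)<4][:,2]))if (abs(q[:,0]*1000-x)<4).any() else 0,3)) for x in range(450,500,8)])
```

```text
[ 0.25956924 -0.52561499  0.30646024]
scene -125 200 [(450, 0.49), (458, 0.499), (466, 0.501), (474, 0.504), (482, 0.503), (490, 0.497), (498, 0.197)]
scene -115 155 [(450, 0.525), (458, 0.522), (466, 0.521), (474, 0.519), (482, 0.516), (490, 0.511), (498, 0.189)]
scene -105 220 [(450, 0.524), (458, 0.522), (466, 0.516), (474, 0.51), (482, 0.494), (490, 0.454), (498, 0.403)]
scene -95 402 [(450, 0.396), (458, 0.335), (466, 0.332), (474, 0.41), (482, 0.415), (490, 0.421), (498, 0.389)]
scene -85 329 [(450, 0.349), (458, 0.348), (466, 0.35), (474, 0.349), (482, 0.36), (490, 0.367), (498, 0.352)]
scene -75 287 [(450, 0), (458, 0.511), (466, 0.23), (474, 0.24), (482, 0.261), (490, 0.355), (498, 0.221)]
scene -65 214 [(450, 0), (458, 0.513), (466, 0.514), (474, 0.516), (482, 0.358), (490, 0.353), (498, 0.318)]
scene -55 214 [(450, 0), (458, 0), (466, 0.513), (474, 0.515), (482, 0.359), (490, 0.356), (498, 0.328)]
scene -45 154 [(450, 0), (458, 0.511), (466, 0.355), (474, 0.516), (482, 0.516), (490, 0.359), (498, 0.344)]
scene -35 121 [(450, 0), (458, 0), (466, 0.512), (474, 0.515), (482, 
[... 887 characters left out ...]
, 0.252), (490, 0.252), (498, 0.508)]
side -65 219 [(450, 0.505), (458, 0.51), (466, 0.257), (474, 0.516), (482, 0.517), (490, 0.513), (498, 0.51)]
side -55 153 [(450, 0.503), (458, 0.509), (466, 0.513), (474, 0.516), (482, 0.517), (490, 0.515), (498, 0.512)]
side -45 123 [(450, 0.5), (458, 0.509), (466, 0.514), (474, 0.515), (482, 0.516), (490, 0.516), (498, 0.513)]
side -35 140 [(450, 0.496), (458, 0.507), (466, 0.512), (474, 0.516), (482, 0.517), (490, 0.516), (498, 0.515)]
side -25 326 [(450, 0.5), (458, 0.513), (466, 0.517), (474, 0.52), (482, 0.52), (490, 0.519), (498, 0.519)]
side -15 204 [(450, 0.504), (458, 0.528), (466, 0.527), (474, 0.525), (482, 0.523), (490, 0.52), (498, 0.519)]
```

View pics/c4.png

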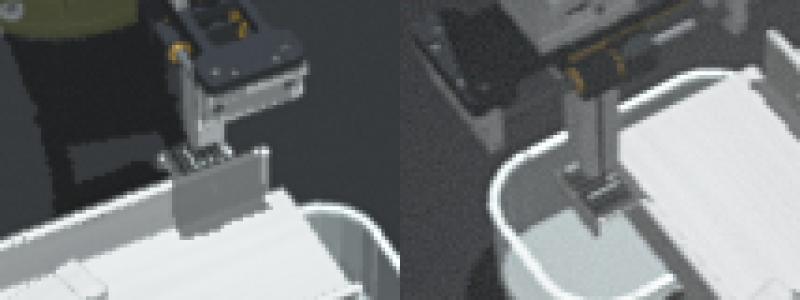

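```bash
cat > tilt.py <<'E'
from h import *
def tilt(new=True):
  for n in('scene','side'):
    d=grab(n)[1] if new else np.load('/tmp/%s.npz'%n)['d']; W=pts(n,d)
    m=(W[...,0]>.52)&(W[...,0]<.60)&(W[...,1]>-.32)&(W[...,1]<-.01)&(W[...,2]>.05)&(W[...,2]<.32)
    if n=='scene': m[:,340:]=0
    P=W[m]; 
    k=np.polyfit(P[:,1],P[:,2],1)
    for _ in range(12):
        r=P[:,2]-np.polyval(k,P[:,1]); g=abs(r-np.median(r))<.006; k=np.polyfit(P[g,1],P[g,2],1)
    print(n,len(P),g.sum(),'tilt',round(-np.arctan(k[0]),4),'z@hinge',np.polyval(k,-.1755).round(4))
if __name__=='__main__':
    tilt(); print(readout.read_state()['contact_force'].round(2))
E
python3 tilt.py
```

```text
scene 3106 2113 tilt -0.0003 z@hinge 0.1589
side 4061 2843 tilt 0.0014 z@hinge 0.1588
[ 0.14 -0.08  0.3 ]
```

```bash
python3 -m crank '[[0,0,0,-10,0,0,0],[0,0,0,-20,0,0,0],[0,20,0,-30,0,0,0],[0,40,0,-30,0,0,0],[0,40,0,0,0,0,0],[0,0,0,0,0,0,0],[0,0,0,0,0,0,0]]'
python3 - <<'E'
from h import *
for n,(u,v) in {'scene':(235,160),'side':(240,195)}.items():
    p,d=grab(n,n+'5.png'); W=pts(n,d); z=W[...,2]
    m=(W[...,0]>.445)&(W[...,0]<.4885)&(W[...,1]>-.13)&(W[...,1]<-.02)&(z>.15)&(z<.215)
    Q=W[m]; r=cv2.minAreaRect((Q[:,:2]*1000).astype(np.float32)); print(n,len(Q),Q.min(0).round(4),Q.max(0).round(4),np.median(Q,0).round(4),np.round(r[0],1),np.round(r[1],1),round(r[2],1))
    h,_=np.histogram(Q[:,2],np.arange(.15,.22,.005)); print(h)
    h,_=np.histogram(Q[:,1],np.arange(-.13,-.02,.01)); print(h)
c=lambda f,x,y:cv2.resize(cv2.imread(f)[y:y+80,x:x+107],(400,300),interpolation=3)
cv2.imwrite('pics/c5.png',np.hstack([c('pics/scene5.png',245,180),c('pics/side5.png',240,205)]))
E
```

```text
time: 18.07
ee_pos: [0.4739, 0.0279, 0.2712]
tool_rot: [[-0.026, 1.0, 0.001], [1.0, 0.026, -0.0], [-0.0, 0.001, -1.0]]
contact_force: [0.4, -0.8, -0.4]
gripper_width: 0.0007
scene 134 [ 0.4582 -0.0951  0.1867] [ 0.4884 -0.048   0.2045] [ 0.4749 -0.0727  0.1983] [474.2 -71.7] [30.1 45.9] 4.0
[ 0  0  0  0  0  0  0  3 15 82 34  0  0  0]
[ 0  0  0 19 27 30 24 27  7  0]
side 279 [ 0.4573 -0.0989  0.1823] [ 0.4885 -0.0318  0.203 ] [ 0.4714 -0.0745  0.1979] [472.8 -65.3] [67.2 31.1] 89.8
[  0   0   0   0   0   0   7  11  25 184  52   0   0   0]
[ 0  0  0 46 66 56 60 43  3  5]
```

View pics/c5.png

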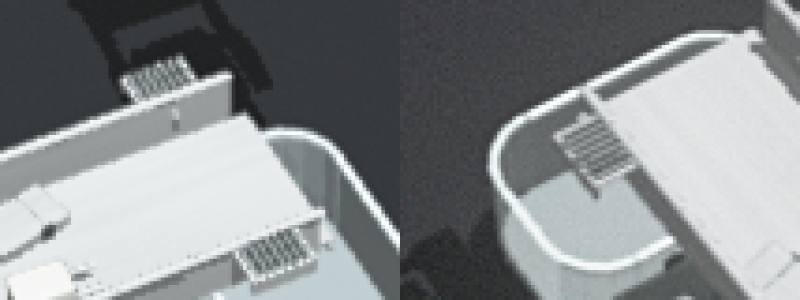

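Run:
```python
from h import *
e=readout.read_state()['ee_pos'];print(e)
for n in('scene','side'):
    W=pts(n,np.load('/tmp/%s.npz'%n)['d']); z=W[...,2]
    m=(abs(W[...,0]-e[0])<.03)&(abs(W[...,1]-e[1])<.03)&(z>.22)&(z<.36)
    Q=W[m]; print(n,len(Q),'zmin pct',np.percentile(Q[:,2],[0,1,3,5,10]).round(4))
    for z0 in np.arange(.25,.36,.01):
        q=Q[abs(Q[:,2]-z0)<.005]
        if len(q)>3: print(round(z0,3),len(q),q[:,:2].min(0).round(3),q[:,:2].max(0).round(3))
```

```text
[0.47388001 0.0261018  0.27042543]
scene 157 zmin pct [0.2958 0.2971 0.3016 0.3039 0.3078]
0.3 10 [0.466 0.019] [0.484 0.022]
0.31 30 [0.468 0.018] [0.492 0.037]
0.32 36 [0.463 0.018] [0.49  0.038]
0.33 28 [0.466 0.018] [0.492 0.037]
0.34 21 [0.463 0.018] [0.491 0.028]
0.35 25 [0.466 0.018] [0.49  0.027]
side 296 zmin pct [0.2938 0.2983 0.3013 0.3039 0.307 ]
0.3 22 [0.463 0.014] [0.485 0.029]
0.31 43 [0.461 0.014] [0.486 0.03 ]
0.32 49 [0.46  0.014] [0.487 0.037]
0.33 50 [0.461 0.014] [0.487 0.032]
0.34 48 [0.461 0.013] [0.486 0.035]
0.35 54 [0.46  0.014] [0.487 0.035]
```

The camera shows the closed fingertips about 26 mm above the reported TCP, so they never reached the pad. I repeat the approach and go by force.

```bash
python3 -m crank '[[0,-19.7,-0.3,0,0,0,0],[0,-19.7,-0.3,0,0,0,0],[0,-19.7,-0.3,0,0,0,0],[0,-19.7,-0.3,0,0,0,0],[0,-19.7,-0.3,0,0,0,0],[0,0,0,18,0,0,0],[0,0,0,18,0,0,0],[0,0,0,18,0,0,0],[0,0,0,18,0,0,0],[0,0,0,5,0,0,0],[0,0,0,3,0,0,0],[0,0,0,2,0,0,0],[0,0,0,2,0,0,0],[0,0,0,0,0,0,0]]'; python3 -m crank '[[0,0,0,1,0,0,0],[0,0,0,1,0,0,0],[0,0,0,1,0,0,0],[0,0,0,1,0,0,0]]' |sed -n '2p;4p';  python3 -m crank '[[0,0,0,1,0,0,0],[0,0,0,1,0,0,0],[0,0,0,1,0,0,0],[0,0,0,1,0,0,0]]' |sed -n '2p;4p'
```

```text
time: 19.33
ee_pos: [0.4749, -0.0722, 0.1867]
tool_rot: [[-0.023, 1.0, 0.001], [1.0, 0.023, -0.0], [-0.0, 0.001, -1.0]]
contact_force: [0.0, -0.1, 0.2]
gripper_width: 0.0004
ee_pos: [0.4748, -0.072, 0.1823]
contact_force: [-0.0, 0.1, -0.0]
ee_pos: [0.4747, -0.072, 0.1781]
contact_force: [-0.2, 0.5, -1.0]
```

```bash
python3 -m crank '[[0,0,0,1,0,0,0],[0,0,0,1,0,0,0],[0,0,0,1,0,0,0]]' |sed -n '2p;4p';  python3 -m crank '[[0,0,0,1,0,0,0],[0,0,0,1,0,0,0],[0,0,0,1,0,0,0]]' |sed -n '2p;4p'; python3 -m crank '[[0,0.5,0,1,0,0,0],[0,0.5,0,1,0,0,0],[0,0.5,0,1,0,0,0],[0,0,0,0,0,0,0]]' |sed -n '2p;4p'; python3 tilt.py
```

```text
ee_pos: [0.4747, -0.072, 0.1751]
contact_force: [-0.7, -0.3, 0.5]
ee_pos: [0.4748, -0.0716, 0.1726]
contact_force: [-1.5, 5.9, 5.1]
ee_pos: [0.4748, -0.0702, 0.1694]
contact_force: [-1.0, 3.4, 4.6]
scene 3138 2058 tilt 0.0495 z@hinge 0.1592
side 4055 2731 tilt 0.0496 z@hinge 0.1589
[-1.26  4.    5.66]
```

```bash
python3 -m crank '[[0,0.7,0,1,0,0,0],[0,0.7,0,1,0,0,0],[0,0.6,0,1,0,0,0],[0,0.5,0,1,0,0,0],[0,0.5,0,1,0,0,0],[0,0.4,0,1,0,0,0],[0,0.4,0,1,0,0,0],[0,0.4,0,1,0,0,0]]' |sed -n '2p;4p';  python3 -m crank '[[0,0.35,0,1,0,0,0],[0,0.35,0,1,0,0,0],[0,0.3,0,1,0,0,0],[0,0.3,0,1,0,0,0],[0,0.3,0,1,0,0,0],[0,0.3,0,1,0,0,0],[0,0.25,0,1,0,0,0],[0,0.25,0,1,0,0,0]]' |sed -n '2p;4p'; python3 tilt.py
```

```text
ee_pos: [0.4746, -0.0664, 0.1612]
contact_force: [1.8, -2.6, 3.5]
ee_pos: [0.4745, -0.0638, 0.1532]
contact_force: [0.7, -1.4, 5.1]
scene 3200 1755 tilt 0.2122 z@hinge 0.1603
side 4025 1231 tilt 0.1941 z@hinge 0.1594
[ 0.32 -2.26  3.83]
```

```bash
python3 -m crank '[[0,0.2,0,1,0,0,0],[0,0.2,0,1,0,0,0],[0,0.2,0,1,0,0,0],[0,0.2,0,1,0,0,0],[0,0.2,0,1,0,0,0],[0,0.15,0,1,0,0,0],[0,0.15,0,1,0,0,0],[0,0.15,0,1,0,0,0],[0,0.15,0,1,0,0,0],[0,0.15,0,1,0,0,0],[0,0.1,0,1,0,0,0],[0,0.1,0,1,0,0,0]]' |sed -n '2p;4p';  python3 -m crank '[[0,0.1,0,1,0,0,0],[0,0.1,0,1,0,0,0],[0,0.1,0,1,0,0,0],[0,0.1,0,1,0,0,0],[0,0.05,0,1,0,0,0],[0,0,0,1,0,0,0],[0,0,0,1,0,0,0],[0,0,0,1,0,0,0],[0,0,0,1,0,0,0]]' |sed -n '2p;4p'; python3 tilt.py
```

```text
ee_pos: [0.4745, -0.0616, 0.1412]
contact_force: [0.0, 2.1, 6.4]
ee_pos: [0.4745, -0.0608, 0.1322]
contact_force: [1.1, 5.5, 5.8]
scene 2812 476 tilt 0.1976 z@hinge 0.1734
side 3372 542 tilt 0.1625 z@hinge 0.1747
[0.2  5.58 4.79]
```

```bash
python3 -m crank '[[0,0.1,0,1,0,0,0],[0,0.1,0,1,0,0,0],[0,0.1,0,1,0,0,0],[0,0.1,0,1,0,0,0]]' |sed -n '2p;4p';  python3 -m crank '[[0,0.1,0,0.7,0,0,0],[0,0.1,0,0.7,0,0,0],[0,0.1,0,0.6,0,0,0],[0,0,0,0,0,0,0]]' |sed -n '2p;4p'
```

```text
ee_pos: [0.4745, -0.0605, 0.1282]
contact_force: [-0.9, 3.6, 5.3]
ee_pos: [0.4744, -0.0603, 0.1261]
contact_force: [0.6, 3.3, 6.3]
```

```bash
cat > ok.py <<'E'
from bench import readout
import sys,numpy as np
s=readout.read_state(); f=s['contact_force']; n=np.linalg.norm(f)
print(round(s['time'],2),(s['ee_pos']*1000).round(1)[1:],f.round(1),round(n,1)); sys.exit(n>10)
E
python3 -m crank '[[0,0,0,0.5,0,0,0],[0,0,0,0.5,0,0,0]]' >/dev/null; python3 ok.py && python3 -m crank '[[0,0,0,0.3,0,0,0],[0,0,0,0.3,0,0,0]]' >/dev/null && python3 ok.py && python3 -m crank '[[0,0,0,0.3,0,0,0],[0,0,0,0.3,0,0,0]]' >/dev/null && python3 ok.py && python3 -m crank '[[0,0,0,0.3,0,0,0],[0,0,0,0.3,0,0,0]]' >/dev/null && python3 ok.py && python3 -m crank '[[0,0,0,0.3,0,0,0],[0,0,0,0.3,0,0,0]]' >/dev/null && python3 ok.py && python3 -m crank '[[0,0,0,0.3,0,0,0],[0,0,0,0.3,0,0,0]]' >/dev/null && python3 ok.py && python3 -m crank '[[0,0,0,0.3,0,0,0],[0,0,0,0.3,0,0,0]]' >/dev/null && python3 ok.py && python3 -m crank '[[0,0,0,0.3,0,0,0],[0,0,0,0.3,0,0,0]]' >/dev/null && python3 ok.py
```

```text
25.05 [-60.3 125.2] [1.3 2.1 5.3] 5.9False
```

```bash
sed -i 's/sys.exit(n>10)/sys.exit(int(n>10))/' ok.py
python3 -m crank '[[0,0,0,0.3,0,0,0],[0,0,0,0.3,0,0,0]]' >/dev/null && python3 ok.py && python3 -m crank '[[0,0,0,0.3,0,0,0],[0,0,0,0.3,0,0,0]]' >/dev/null && python3 ok.py && python3 -m crank '[[0,0,0,0.3,0,0,0],[0,0,0,0.3,0,0,0]]' >/dev/null && python3 ok.py && python3 -m crank '[[0,0,0,0.3,0,0,0],[0,0,0,0.3,0,0,0]]' >/dev/null && python3 ok.py && python3 -m crank '[[0,0,0,0.3,0,0,0],[0,0,0,0.3,0,0,0]]' >/dev/null && python3 ok.py && python3 -m crank '[[0,0,0,0.3,0,0,0],[0,0,0,0.3,0,0,0]]' >/dev/null && python3 ok.py && python3 -m crank '[[0,0,0,0.3,0,0,0],[0,0,0,0.3,0,0,0]]' >/dev/null && python3 ok.py && python3 -m crank '[[0,0,0,0.3,0,0,0],[0,0,0,0.3,0,0,0]]' >/dev/null && python3 ok.py
```

```text
25.22 [-60.3 124.6] [0.9 3.7 4.8] 6.1
25.38 [-60.3 124. ] [0.3 3.4 3.9] 5.2
25.55 [-60.4 123.3] [0.7 4.4 3.5] 5.6
25.72 [-60.5 122.7] [0.4 5.7 5.1] 7.6
25.88 [-60.5 122.3] [0.5 6.1 5.5] 8.2
26.05 [-60.5 121.7] [1.4 5.3 5.4] 7.7
26.22 [-60.6 121.1] [-0.   5.9  5.9] 8.3
26.38 [-60.6 120.5] [0.5 4.9 6. ] 7.8
```

```bash
sed -i 's/n>10/n>10.5/' ok.py
python3 -m crank '[[0,0,0,0.3,0,0,0],[0,0,0,0.3,0,0,0]]' >/dev/null && python3 ok.py && python3 -m crank '[[0,0,0,0.3,0,0,0],[0,0,0,0.3,0,0,0]]' >/dev/null && python3 ok.py && python3 -m crank '[[0,0,0,0.3,0,0,0],[0,0,0,0.3,0,0,0]]' >/dev/null && python3 ok.py && python3 -m crank '[[0,0,0,0.3,0,0,0],[0,0,0,0.3,0,0,0]]' >/dev/null && python3 ok.py && python3 -m crank '[[0,0,0,0.3,0,0,0],[0,0,0,0.3,0,0,0]]' >/dev/null && python3 ok.py && python3 -m crank '[[0,0,0,0.3,0,0,0],[0,0,0,0.3,0,0,0]]' >/dev/null && python3 ok.py && python3 -m crank '[[0,0,0,0.3,0,0,0],[0,0,0,0.3,0,0,0]]' >/dev/null && python3 ok.py && python3 -m crank '[[0,0,0,0.3,0,0,0],[0,0,0,0.3,0,0,0]]' >/dev/null && python3 ok.py; python3 tilt.py
```

```text
26.55 [-60.6 119.9] [1.3 5.6 4.7] 7.4
26.72 [-60.6 119.3] [0.7 5.3 5.8] 7.9
26.88 [-60.6 118.7] [0.  4.8 5.3] 7.2
27.05 [-60.6 118.1] [0.5 3.7 5.5] 6.6
27.22 [-60.7 117.5] [0.6 4.4 5.9] 7.4
27.38 [-60.7 116.9] [-0.3  4.2  5.9] 7.2
27.55 [-60.7 116.3] [-0.1  3.9  5.6] 6.8
27.72 [-60.8 115.7] [-0.4  4.   5.7] 6.9
scene 2343 1390 tilt 0.5535 z@hinge 0.1614
side 2635 1508 tilt 0.5571 z@hinge 0.1603
[0.48 3.49 5.42]
```

```bash
python3 -m crank '[[0,0,0,0.3,0,0,0],[0,0,0,0.3,0,0,0]]' >/dev/null && python3 ok.py && python3 -m crank '[[0,0,0,0.3,0,0,0],[0,0,0,0.3,0,0,0]]' >/dev/null && python3 ok.py && python3 -m crank '[[0,0,0,0.3,0,0,0],[0,0,0,0.3,0,0,0]]' >/dev/null && python3 ok.py && python3 -m crank '[[0,0,0,0.3,0,0,0],[0,0,0,0.3,0,0,0]]' >/dev/null && python3 ok.py && python3 -m crank '[[0,0,0,0.3,0,0,0],[0,0,0,0.3,0,0,0]]' >/dev/null && python3 ok.py && python3 -m crank '[[0,0,0,0.3,0,0,0],[0,0,0,0.3,0,0,0]]' >/dev/null && python3 ok.py && python3 -m crank '[[0,0,0,0.3,0,0,0],[0,0,0,0.3,0,0,0]]' >/dev/null && python3 ok.py && python3 -m crank '[[0,0,0,0.3,0,0,0],[0,0,0,0.3,0,0,0]]' >/dev/null && python3 ok.py
```

```text
27.98 [-60.8 115.1] [0.6 3.5 5.8] 6.8
28.15 [-60.8 114.5] [-0.2  3.5  5.9] 6.9
28.32 [-60.9 114. ] [-0.1  2.9  5.9] 6.6
28.48 [-60.9 113.4] [0.2 2.7 6.8] 7.3
28.65 [-60.9 113. ] [-0.6  1.8 10. ] 10.2
28.82 [-61.  112.6] [-2.1  3.2 12.4] 13.0
```

The stop is reached: force rose from 7 to 13 N. I hold there and check the items.

```bash
python3 -m crank '[[0,0,0,0,0,0,0],[0,0,0,0,0,0,0],[0,0,0,0,0,0,0],[0,0,0,0,0,0,0]]'>/dev/null; python3 ok.py;  python3 -m crank '[[0,0,0,0,0,0,0],[0,0,0,0,0,0,0],[0,0,0,0,0,0,0],[0,0,0,0,0,0,0],[0,0,0,0,0,0,0],[0,0,0,0,0,0,0],[0,0,0,0,0,0,0],[0,0,0,0,0,0,0]]'>/dev/null; python3 ok.py; python3 tilt.py
python3 - <<'E'
from h import *
grab('scene','scene6.png'); grab('side','side6.png')
c=lambda f,x,y:cv2.resize(cv2.imread(f)[y:y+150,x:x+200],(400,300),interpolation=3)
cv2.imwrite('pics/c6.png',np.hstack([c('pics/scene6.png',200,180),c('pics/side6.png',240,180)]))
E
```

```text
29.15 [-61.  112.7] [-0.8  3.1 11.9] 12.3
29.82 [-60.9 112.7] [-2.3  2.4 12.3] 12.8
scene 2276 1300 tilt 0.5782 z@hinge 0.1618
side 2533 1395 tilt 0.5848 z@hinge 0.1608
[-2.66  3.45 12.23]
```

View pics/c6.png

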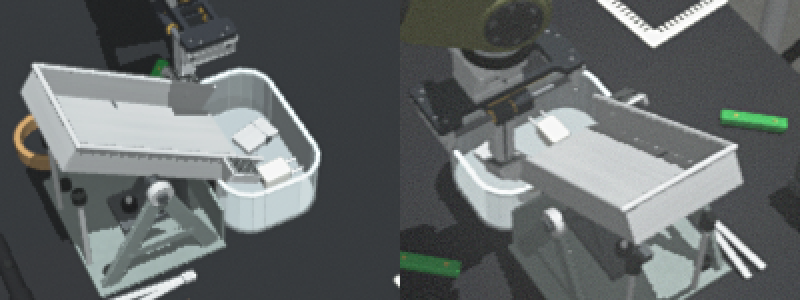

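The left half shows the lighter (250,135) and charger (277,170) in the tub and an empty trough floor. The penknife is not visible, so I check the floor residuals and look from the wrist camera for it.

Run:
```python
from h import *
for n in('scene','side'):
    f=np.load('/tmp/%s.npz'%n); W=pts(n,f['d'])
    y=W[...,1]+.1755; z=W[...,2]-.150; t=.58
    h=y*np.sin(t)+z*np.cos(t); l=y*np.cos(t)-z*np.sin(t)
    xx=W[...,0]-.565+.02*y
    m=(abs(xx)<.055)&(l>-.12)&(l<.155)&(h>.0)&(h<.04)
    r=(h-np.median(h[m])); big=m&(r>.006)
    print(n,m.sum(),'floor h',np.median(h[m]).round(4),'bumps',big.sum(), [ (round(float(a),3)) for a in np.median(l[big])[None]] if big.any() else '')
    hsv=cv2.cvtColor(f['p'],cv2.COLOR_RGB2HSV); b=(hsv[...,0]<18)&(hsv[...,1]>110)&(hsv[...,2]>50)&(W[...,0]>.45)&(W[...,0]<.68)&(W[...,1]>-.33)&(W[...,1]<.07)
    print(' brown',b.sum(),W[b].mean(0).round(3) if b.any() else '')
grab('wrist','wrist6.png')
```

```text
scene 1444 floor h 0.0096 bumps 2 [0.076]
 brown 0 
side 1538 floor h 0.0088 bumps 0 
 brown 0
```

View pics/wrist6.png

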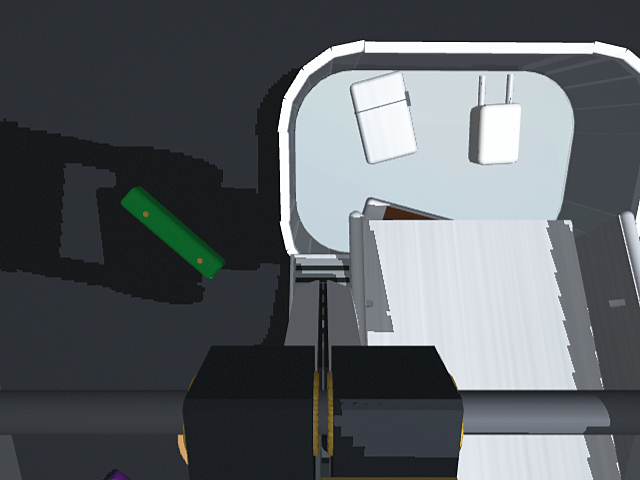

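The wrist view shows all three in the tub: lighter (383,120), charger (495,132), and the brown penknife on the tub floor by the lip (410,213). I ease the trough back up.

```bash
python3 ok.py; python3 -m crank '[[0,0,0,-0.5,0,0,0],[0,0,0,-1,0,0,0],[0,0,0,-1.5,0,0,0],[0,0,0,-1.5,0,0,0],[0,0,0,-1.5,0,0,0],[0,0,0,-1.5,0,0,0],[0,0,0,-1.5,0,0,0],[0,0,0,-1.5,0,0,0],[0,0,0,-1.5,0,0,0],[0,0,0,-1.5,0,0,0],[0,0,0,-1.5,0,0,0],[0,0,0,-1.5,0,0,0],[0,0,0,-1.5,0,0,0],[0,-0.1,0,-1.5,0,0,0],[0,-0.1,0,-1.5,0,0,0],[0,-0.1,0,-1.5,0,0,0],[0,-0.1,0,-1.5,0,0,0],[0,-0.2,0,-1.5,0,0,0],[0,-0.2,0,-1.5,0,0,0],[0,-0.2,0,-1.5,0,0,0]]'>/dev/null; python3 ok.py; python3 -m crank '[[0,-0.3,0,-1.5,0,0,0],[0,-0.3,0,-1.5,0,0,0],[0,-0.3,0,-1.5,0,0,0],[0,-0.4,0,-1.5,0,0,0],[0,-0.4,0,-1.5,0,0,0],[0,-0.4,0,-1.5,0,0,0],[0,-0.5,0,-1.5,0,0,0],[0,-0.5,0,-1.5,0,0,0],[0,-0.5,0,-1.5,0,0,0],[0,-0.5,0,-1.5,0,0,0],[0,-0.6,0,-1.5,0,0,0],[0,-0.6,0,-1.5,0,0,0]]'>/dev/null; python3 ok.py
```

```text
30.07 [-61.  112.7] [-2.5  3.7 11.4] 12.2
31.73 [-61.7 140.7] [1.  4.6 5.1] 6.9
32.73 [-66.9 158.6] [-0.5  5.   4.8] 7.0
```

```bash
python3 -m crank '[[0,-0.6,0,-1,0,0,0],[0,-0.6,0,-1,0,0,0],[0,-0.6,0,-1,0,0,0],[0,-0.6,0,-1,0,0,0],[0,-0.6,0,-1,0,0,0],[0,-0.6,0,-1,0,0,0],[0,-0.6,0,-1,0,0,0],[0,-0.5,0,-1,0,0,0],[0,-0.5,0,-1,0,0,0],[0,-0.5,0,-1,0,0,0],[0,0,0,-1,0,0,0],[0,0,0,-1,0,0,0],[0,0,0,-1,0,0,0],[0,0,0,-1,0,0,0]]'>/dev/null; python3 ok.py; python3 tilt.py
```

```text
33.9 [-73.1 172.5] [ 0.  -1.3  1.5] 2.0
scene 3187 2672 tilt 0.0163 z@hinge 0.1588
side 4060 3560 tilt 0.0137 z@hinge 0.1586
[ 0.27 -1.77  0.98]
```

```bash
python3 -m crank '[[0,0,0,-0.5,0,0,0],[0,0,0,-0.5,0,0,0],[0,0,0,-0.5,0,0,0],[0,0,0,-0.5,0,0,0],[0,0,0,-1,0,0,0],[0,0,0,-1,0,0,0],[0,0,0,-3,0,0,0],[0,0,0,-10,0,0,0],[0,0,0,-20,0,0,0],[0,0,0,-30,0,0,0],[0,0,0,-30,0,0,0],[0,20,-10,-20,0,0,0],[0,0,0,0,0,0,0],[0,0,0,0,0,0,0],[0,0,0,0,0,0,0]]'; python3 tilt.py; python3 tub.py
python3 - <<'E'
from h import *
grab('scene','scene7.png'); grab('wrist','wrist7.png')
cv2.imwrite('pics/c7.png',np.hstack([cv2.resize(cv2.imread('pics/scene7.png')[130:385,130:470],(400,300)),cv2.resize(cv2.imread('pics/wrist7.png'),(400,300))]))
E
```

```text
time: 35.25
ee_pos: [0.4641, -0.0531, 0.289]
tool_rot: [[-0.023, 1.0, -0.001], [1.0, 0.023, 0.0], [0.0, -0.001, -1.0]]
contact_force: [0.2, -0.1, -0.7]
gripper_width: 0.0005
scene 3044 2681 tilt -0.0003 z@hinge 0.1587
side 3974 3622 tilt -0.0008 z@hinge 0.1586
[-0.65 -0.17  0.05]
tub 562 [ 0.5561 -0.011   0.0265] 0.0023
tub 261 [ 0.5576 -0.0096  0.014 ] 0.0024
tub 301 [ 0.5552 -0.0119  0.0203] 0.002
```

View pics/c7.png

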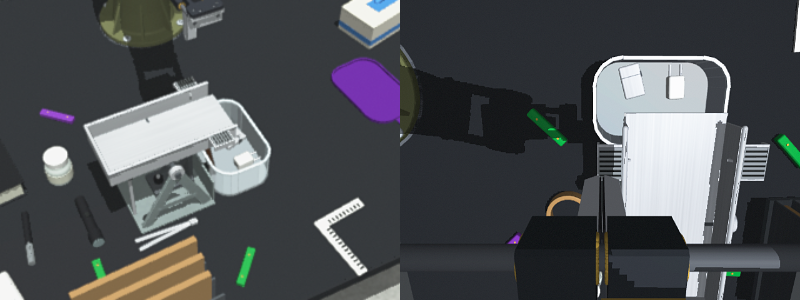

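Trough level and empty, tub in place, items inside, robot clear, other things unmoved. I hand in.

```bash
python3 -c "from bench import manip; print(manip.close_job())"
```

```text
the job is handed in; nothing more can be done
None
```

I slid the tub under the lip and against the buffers, tipped all three items into it, and eased the trough back level. I then handed the job in at about 35 s.

- **Tub:** I pushed it about 30 mm sideways to centre it, then two-fingered and squared up until it met the buffers. The push force reading there was about 7.7 N. My last measurement had it about 6 mm off centre and square within about 0.02 rad, unchanged since I placed it.
- **Trough:** I pressed it down slowly to its stop, which it reached at about 0.58 rad. I held it there at 12–13 N for over a second and raised it at about 0.2 rad/s. It reads level (0.00 rad).
- **Items:** While the trough was down, the wrist camera showed the lighter, charger and penknife all inside the tub. In the final pictures the trough is empty and the lighter and charger are visible. The penknife then lies hidden under the lip, so I did not see it again after the trough came back up.
- **Disagreement:** The first try at the pad met no resistance. The cameras showed the closed fingertips about 26 mm above the reported tool point, so I redid the approach by force. My earlier tub pushes were therefore higher on its wall than I intended.
- **Other things:** The lid, jar, tape, forceps, torch and marker look unmoved in the pictures, but I did not measure them.

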